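# Check a glass bar in a levelled light checker

## Robot

A 7-joint arm with a two-finger parallel gripper is mounted at the origin on the work surface. World frame = base frame: x ahead of the robot, y to its left, z up, the work surface at z = 0. Lengths are in mm, angles in degrees, forces in N, time in s.
With the tool pointing down it reaches from about 400 to 900 mm from the base axis. Payload 5.5 kg.
Tool frame: the origin (TCP) lies midway between the tips of the shut fingers; the grasp point (between the pads) lies 19 mm behind it; z points along the fingers, y is the line along which they close (so a half turn about z gives the same grasp; the last joint's range is limited). The gripper opens to 85 mm and grips with 20 to 120 N. Pads are 22 mm wide; open, the fingers measure 114 mm over their backs; the gripper's body (76 mm by 85 mm) begins 54 mm behind the grasp point. The pads swing forward as they close: fully open they stand 13 mm farther back than shut.
Start: joints at [88.82, 28.699, -24.465, 88.831, 12.651, 65.22, -12.049], TCP at [182.037, -623.989, 231.31] pointing down, gripper open.
Joint ranges: [-164.97, 164.97], [-17.58, 116.51], [-87.97, 89.64], [11.32, 138.91], [-80.73, 260.73], [10.89, 115.49], [-147.41, 147.41]. Speed limits (degrees/s): [147.25, 147.25, 180, 180, 180, 180, 180].

## Interface

Orientations are given as a 3x3 rotation matrix whose columns are the frame's x, y, z axes.
In Python, from station import env, capture, regions_of, place_of gives the robot as it stands.
- The arm moves only by the tool drive_tool, never from a script. Its argument "targets" is text: rows parted by semicolons, each of 6 numbers parted by spaces: the shift along the tool's x, y, z in cm, then the turn, a rotation vector about the tool's x, y, z in rad. In form: tx ty tz ax ay az; .... A call has 1 to 8 rows; each row shifts and turns the commanded pose from where the row before left it, along the tool's axes as they then stand; what a row does not reach is not made up. A row lasts 1/10 s, in which the tool goes at most 50 mm and 8.59 degrees, less where a joint would pass 70% of its speed; a pose out of reach is approached as far as the arm can. A call is refused whole if a number of a shift passes 5 or a number of a turn 0.15, either way. A call with a gripper value outside its range is refused whole. "grip" is the finger opening in cm, from 0 to 8.54, set as the call begins (left out, the last holds). The fingers move at their own pace and stop on an object; "squeeze" is the grip in N (left out, the last holds). Time passes only in rows, so rows that do not move let the fingers close. It gives the time, the measured TCP pose, the force, the opening and the grip force at its end, in the units of the state.
- env.sense(): the state, without advancing time (a new reading comes with each control period).
- capture(name): name is "scene" or "top"; returns a dict with "color" (480x640x3 uint8, red, green, blue), "range_z" (480x640 float32, mm along the optical axis (not along the pixel's ray), 0 where there is no reading), "intrinsics" (3x3 intrinsics, pixels), "pose" (4x4, takes a point from camera to world coordinates). Camera axes: x right, y down, z forward; pixel columns grow to the right and rows downward; lengths in mm; the calibration is good to about 2 mm. A picture is of the moment at which its call begins.
- env.hand_in(): hands the job in; it is judged then, once.
Trained networks look in the newest picture that a camera, given by its name, has taken for a name from the list of things; names that differ only in an ending like _2 or _b are one class to them, and where a whole thing is asked for, a point or a joint stands for the part that bears it (a point fixed in the world has none). Each returns a list of dicts, best first, with "confidence" (0 to 1); they miss things now and then, are a little off and sometimes report something else, mostly with a low value. They report only what shows in the picture. A call takes as long as a camera call. They do not tell look-alikes from the thing itself.
- regions_of(camera, query): "region" (480x640 bool, what is visible of it) and "rect" ([left, top, right, bottom] in pixels, round what is visible of it).
- place_of(camera, query): "centre" ([column, row] in pixels: a listed point, or the origin of a listed thing).
The state is a dict: "t": time; "q": joint angles; "joint_velocities": joint speeds; "tau": joint torques, N m; "position": TCP position; "tool_rot": TCP orientation; "wrist_force": force on the tool from outside, world axes, zero at the start; "ft_torque": the same for the moment, N m; "opening": opening from 0.0 (shut) to 1.0 (fully open); "grasp_force": force on a finger pad.
Only numpy, scipy, OpenCV 4.12 (cv2) and the standard library are available. Lean on these libraries where they do the work, as an engineer would, in place of code of your own. Each camera call takes 0.05 s, during which the arm holds its last target. There are 200 camera calls.

## Task

In the mosaic workshop, first turn the black levelling knob of the light checker until its hinged deck sits level. Then lift the tallest glass bar out of the wooden rack, with the fingers on its two frosted narrow faces only and never on the clear faces, and hold it upright midway between the lamp and the meter, clear faces square to the light path and the light passing through the middle of the bar's lower half, not resting on anything. Finish while still holding it there; leave the other two bars, the cup and the palette knife where they are.

Things in the scene. Friction and masses are not known exactly. Their poses are not given: they have to be found in the camera images.
- platform (a joint): tilt (rad) of the checker's aluminium deck (88 x 245 x 12 mm) about its hinge at the lamp's end: 0 level, positive = free end by the knob hangs low. Starts at 0.036 to 0.072. Follows the knob exactly: tilt = 0.06 x knob angle. Level when the top of the free end is flush with the small steel ledge on the knob's post (44 mm above the table).
- level_knob (a joint): levelling knob's angle (rad), counter-clockwise from above positive; 0 = level, the knob's grip bar then in line with the light path. Starts at 0.6 to 1.2; turning clockwise raises the deck's free end. Stiff (0.05 to 0.15 N m), stays where left, stops at -1.6 and 1.6.
- knob_grip (a point): point to grip on the knob's vertical axis, 88 mm above the table. The knob is a black upright grip bar 12 mm thick, 40 mm long, its top 12 mm above this point, its foot 22 mm below, on a 36 mm steel disc on a grey post. The point turns with the knob: x across the bar's thickness, y along the bar, z up.
- beam (a point): middle of the light path, midway between black lamp and grey meter on the deck; y axis along the light path, meter to lamp, z square to the deck. The housings (50 mm wide, tops 18 mm above this point) stand 80 mm apart; the deck's top is 42 mm below. Level, it is 86 mm above the table; it moves with the deck. From above, the knob's axis is 165 mm away on the meter's side.
- bar_center (a point): centre of the tallest glass bar, half-way up: 80 mm tall, 36 wide, 20 thick, about 0.14 kg, loose, upright in one of the rack's three pockets. x axis square to the two broad clear faces (20 mm apart), y square to the two narrow white frosted faces (36 mm apart, each a 4 mm layer over the full height), z up. Underside 40 mm below this point.
- bar: the same bar, origin at the centre of its underside, axes as bar_center.
- rack: wooden rack 200 x 76 x 22 mm, fixed; origin at the centre of its underside, three pockets 14 mm deep in a row along its x axis at -60, 0 and +60 mm, each about 2 mm larger all round than the bars. The bars' broad faces look along the row.
- short_bar_center (a point): centre of the shorter glass bar (48 mm tall, 36 x 20 mm), in another pocket; leave it.
- stone_bar_center (a point): centre of the grey stone bar (60 mm tall, 36 x 20 mm), in another pocket; leave it.
- cup: white plastic cup, 75 mm high, 68 mm across, beyond the work; origin at the centre of its underside; leave it.
- trowel: palette knife, 200 mm long, lying on the table between robot and checker, handle along its own x; leave it.
Mind the look-alikes: they are no part of the job. Leave any blue look-alike of the rack alone.

How it is judged:
By the outcome, as a careful person would: the job done as asked, in the order asked, and still so for the second after the job is handed in, while the arm keeps its last pose, push and grip.
It also fails if it takes over 51 s, if anything falls off the work surface, if the arm or the gripper's body presses on something with over 40 N, if the wrist force passes 120 N, or if a joint passes its speed limit or range.

## Working session

There is one attempt and no reset: what is moved stays moved. The work goes in short steps, Python scripts to look and compute and a tool call to move; the robot and the scene stay as the last step left them, time stands still between calls to the robot, and variables do not carry over. Pictures are saved under pics/ and viewed, at most 10 in all, crops included, and the job is handed in when it is done.

Besides the shell and the picture viewer there is one more tool, called as name(argument=value, ...) on one line, values as JSON. drive_tool: Moves the arm, as the interface text tells. Its arguments: {"type":"object","properties":{"targets":{"type":"string"},"grip":{"type":"number"},"squeeze":{"type":"number"}},"required":["targets"]}

```bash
mkdir -p pics; ls; cat > h.py <<'E'
import numpy as np, cv2
from station import env, capture, regions_of, place_of
def pts(c):
    z=c["range_z"].astype(float);K=np.array(c["intrinsics"]);P=np.array(c["pose"])
    v,u=np.mgrid[0:480,0:640]
    p=np.stack([(u-K[0,2])/K[0,0]*z,(v-K[1,2])/K[1,1]*z,z,np.ones_like(z)],-1)@P.T
    p[z==0]=np.nan
    return p[...,:3]
def ray(c,uv,zw):
    K=np.array(c["intrinsics"]);P=np.array(c["pose"])
    d=P[:3,:3]@np.linalg.inv(K)@np.array([uv[0],uv[1],1.])
    return P[:3,3]+d*(zw-P[2,3])/d[2]
E
python3 - <<'E'
from h import *
np.set_printoptions(precision=1,suppress=True)
im=[]
for n in("scene","top"):
    c=capture(n);np.savez(f"{n}.npz",**c);p=pts(c)
    im=c["color"][...,::-1].copy()
    print(n,np.array(c["pose"])[:3,3])
    cv2.imwrite(f"pics/{n}0.png",im)
    for q,zw in dict(knob_grip=88,beam=85,bar_center=48,short_bar_center=32,stone_bar_center=38,rack=0,cup=0,trowel=0).items():
        for r in place_of(n,q)[:3]: print(q,round(r["confidence"],2),np.array(r["centre"]),ray(c,r["centre"],zw))
E
```

```text
pics
scene [1196.4  590.5  830.4]
knob_grip 0.5 [196.7 239.5] [ 633.3 -241.4   88. ]
beam 0.93 [251.5 262.1] [614.7 -77.2  85. ]
beam 0.23 [423.5 317.6] [538.  322.4  85. ]
bar_center 0.91 [425.3 306.5] [474.5 296.9  48. ]
bar_center 0.69 [424.9 324. ] [519.6 319.9  48. ]
bar_center 0.3 [253.9 263.7] [ 586.8 -101.5   48. ]
short_bar_center 0.69 [403.3 326.2] [537.7 280.6  32. ]
short_bar_center 0.67 [253.1 264. ] [ 576.3 -116.5   32. ]
stone_bar_center 0.6 [444.4 300.2] [423.8 318.   38. ]
stone_bar_center 0.53 [424.4 318. ] [496.4 307.6  38. ]
rack 0.9 [490.6 252.6] [162.7 323.6   0. ]
rack 0.82 [424.3 321.8] [473.1 299.2  -0. ]
rack 0.66 [197.6 240.2] [ 567.2 -335.7    0. ]
cup 0.73 [291.2 376.3] [757.5 153.9   0. ]
cup 0.7 [406.5 326.3] [507.5 274.    0. ]
trowel 0.66 [337.1 247.9] [375.4  -8.7   0. ]
top [ 289.8   43.3 1214. ]
knob_grip 0.54 [435.6 174.3] [ 625.7 -231.7   88. ]
beam 0.7 [368.8 188.1] [592.6 -74.6  85. ]
bar_center 0.76 [208.9 241.5] [470.7 303.5  48. ]
short_bar_center 0.61 [218.6 220.6] [524.6 285.5  32. ]
short_bar_center 0.41 [372.4 186.4] [611.2 -89.   32. ]
stone_bar_center 0.49 [200.4 263.3] [419.7 323.9  38. ]
rack 0.87 [195.  370.7] [168.  335.1   0. ]
rack 0.75 [215.1 241.3] [478.7 298.8   0. ]
rack 0.48 [220.2 219.6] [533.5 288.2   0. ]
cup 0.57 [275.6 138.5] [745.8 153.6   0. ]
trowel 0.83 [337.9 274.4] [397.5  -4.7   0. ]
```

```bash
python3 - <<'E'
import cv2
a=cv2.imread("pics/scene0.png");b=cv2.imread("pics/top0.png")
cv2.imwrite("pics/s1.png",cv2.resize(a[180:420,150:550],(800,480),interpolation=cv2.INTER_CUBIC))
cv2.imwrite("pics/t1.png",cv2.resize(b[100:340,150:500],(800,549),interpolation=cv2.INTER_CUBIC))
E
```

```text
(no output)
```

View pics/s1.png

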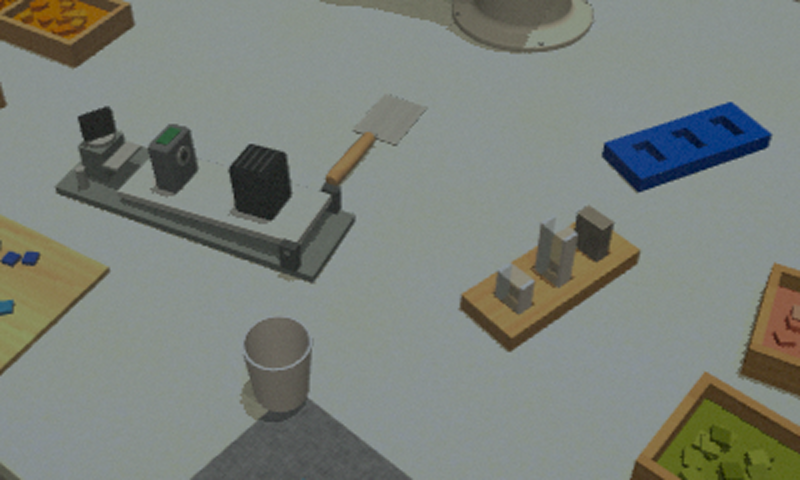

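View pics/t1.png

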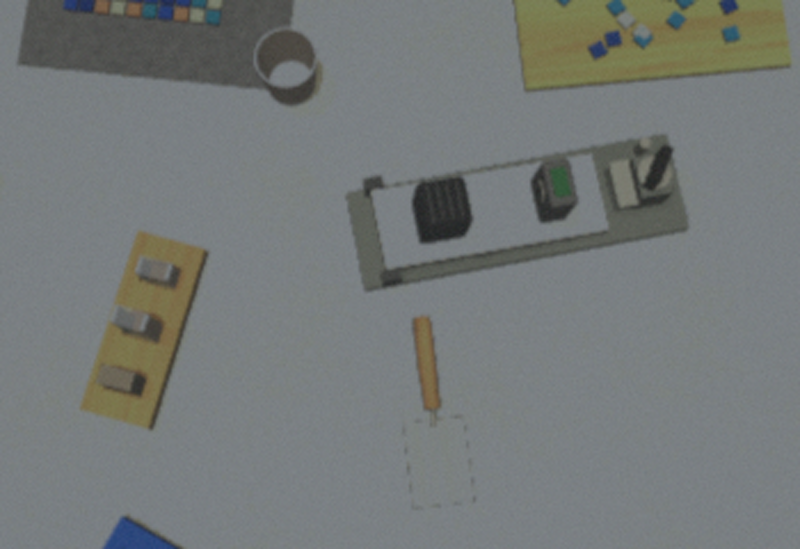

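Scene: the wooden rack (s1 550,270) has the tall glass bar in its middle pocket (556,250). Next to it are the short bar (515,288) and the grey stone bar (594,233). The blue rack (685,145) is the look-alike. The checker has its knob at (98,130), meter at (172,158) and lamp at (262,180). Next I'll fit the geometry from depth.

```bash
python3 - <<'E'
from h import *
np.set_printoptions(precision=1,suppress=True)
def rect(p,xr,yr,zr,lab):
    m=(p[...,0]>xr[0])&(p[...,0]<xr[1])&(p[...,1]>yr[0])&(p[...,1]<yr[1])&(p[...,2]>zr[0])&(p[...,2]<zr[1])
    q=p[m]
    if len(q)<5: print(lab,len(q));return
    (c,s,a)=cv2.minAreaRect(q[:,:2].astype(np.float32))
    print(lab,len(q),"c",np.array(c),"size",np.array(s),"ang",round(a,1),"zmed",round(float(np.median(q[:,2])),1),"mean",q.mean(0))
for n in("scene","top"):
    d=np.load(n+".npz");p=pts(d);print(n)
    rect(p,(350,600),(230,380),(18,26),"racktop")
    rect(p,(350,600),(230,380),(70,100),"tall top")
    rect(p,(440,510),(265,335),(50,100),"tall upper")
    rect(p,(380,440),(280,360),(55,80),"stone top")
    rect(p,(500,560),(250,320),(36,70),"short top")
    rect(p,(540,700),(-300,-200),(91,110),"knob top")
    rect(p,(540,700),(-300,-200),(78,110),"knob")
    rect(p,(540,700),(-300,-200),(54,70),"disc")
    rect(p,(540,700),(-230,40),(94,112),"housing tops")
    rect(p,(540,700),(-90,40),(90,115),"lamp")
    rect(p,(540,700),(-200,-90),(90,115),"meter")
    rect(p,(520,720),(-300,60),(5,20),"base")
    rect(p,(520,720),(-205,60),(28,50),"deck")
    rect(p,(520,720),(-215,-190),(20,60),"ledge")
E
```

```text
scene
racktop 1500 c [474.1 301.5] size [ 78.6 203.1] ang 74.5 zmed 21.8 mean [495.3 306.1  21.8]
tall top 242 c [448.5 307.8] size [37.8 76.5] ang 76.8 zmed 85.8 mean [475.5 303.4  82.8]
tall upper 358 c [474.5 301.2] size [38.9 22.8] ang 76.2 zmed 78.4 mean [479.  303.4  75. ]
stone top 184 c [416.1 318.1] size [37.9 23.9] ang 78.2 zmed 67.0 mean [419.5 318.8  65.1]
short top 246 c [532.8 285.3] size [38.6 23.2] ang 72.7 zmed 54.2 mean [535.4 286.9  51. ]
knob top 103 c [ 633.8 -235.5] size [16.3 39.8] ang 71.3 zmed 98.6 mean [ 635.4 -234.3   97.5]
knob 177 c [ 634.4 -234.8] size [16.8 40.3] ang 68.9 zmed 93.0 mean [ 635.8 -233.3   92. ]
disc 169 c [ 634.3 -235.7] size [47.2 38.9] ang 8.3 zmed 61.7 mean [ 640.3 -227.4   62. ]
housing tops 622 c [ 609.8 -108.7] size [ 51.1 245.8] ang 10.9 zmed 103.3 mean [601.9 -52.4 103.1]
lamp 457 c [591.4 -12.9] size [51. 52.] ang 11.1 zmed 105.6 mean [595.3  -8.3 103.9]
meter 220 c [ 613.9 -129.3] size [51.6 31.6] ang 12.3 zmed 98.8 mean [ 616.6 -127.3   98.2]
base 1597 c [ 590.4 -109.4] size [166.1 358.3] ang 13.8 zmed 12.1 mean [636.  -95.8  1
[... 772 characters left out ...]
[12.4 40.2] ang 67.3 zmed 99.9 mean [ 626.3 -234.6   97.9]
disc 184 c [ 628.6 -236.4] size [46.7 37.1] ang 12.2 zmed 62.8 mean [ 625.1 -232.9   63. ]
housing tops 755 c [ 603.3 -109.4] size [ 51.1 244.7] ang 10.6 zmed 104.7 mean [592.9 -61.1 104.3]
lamp 495 c [585.  -14.2] size [51.8 51.2] ang 9.9 zmed 107.4 mean [583.1 -13.8 106.5]
meter 284 c [ 607.8 -130.6] size [50.1 33.7] ang 10.0 zmed 100.2 mean [ 607.  -130.9   99.9]
base 1974 c [ 619.4 -120.1] size [199.6 359.3] ang 0.2 zmed 12.6 mean [ 598.8 -146.7   12.1]
deck 2600 c [591.3 -77.3] size [112.3 267.3] ang 7.3 zmed 38.4 mean [590.2 -66.7  38.7]
ledge 165 c [ 612.7 -203.7] size [23.5 74.4] ang 85.0 zmed 45.0 mean [ 621.6 -204.9   44.2]
```

```bash
python3 - <<'E'
import cv2
a=cv2.imread("pics/scene0.png");b=cv2.imread("pics/top0.png")
import numpy as np
x=cv2.resize(a[270:360,370:480],(660,540),interpolation=cv2.INTER_CUBIC)
cv2.imwrite("pics/rackcrop.png",np.clip(x.astype(float)*1.5,0,255))
E
```

```text
[ WARN:0@0.068] global loadsave.cpp:1063 imwrite_ Unsupported depth image for selected encoder is fallbacked to CV_8U.
```

View pics/rackcrop.png

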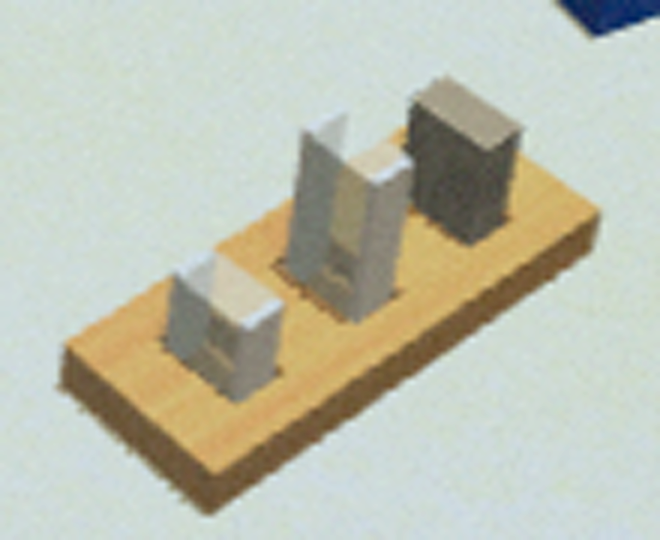

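The crop confirms it: tall glass bar in the middle (350,210), short glass at (225,325), stone at (465,160). The knob is at about 56° (0.98 rad). Planning the approach.

```bash
cat >> h.py <<'E'
from scipy.spatial.transform import Rotation as R
np.set_printoptions(precision=3,suppress=True)
def plan(xyz,yaw=None):
    """shift (cm, tool axes now) and rotvec to reach xyz with tool down, tool y at yaw deg (mod 180)"""
    s=env.sense();A=np.array(s["tool_rot"]);p=np.array(s["position"])
    print("t",s["t"],"p",p,"yaw_y",np.degrees(np.arctan2(A[1,1],A[0,1])),"q7",s["q"][6],"f",np.array(s["wrist_force"]),"gf",s["grasp_force"],"op",s["opening"])
    print("shift cm",A.T@(np.array(xyz)-p)/10)
    if yaw is not None:
        for w in (yaw,yaw+180):
            a=np.radians(w);y=np.array([np.cos(a),np.sin(a),0]);z=np.array([0,0,-1.]);T=np.c_[np.cross(y,z),y,z]
            print("rotvec",w,R.from_matrix(A.T@T).as_rotvec())
E
python3 - <<'E'
from h import *
print(np.array(env.sense()["tool_rot"]))
plan((631,-236,150),67.5)
E
```

```text
[[ 0.96  0.28  0.  ]
 [ 0.28 -0.96 -0.  ]
 [ 0.    0.   -1.  ]]
t 0.9 p [ 182.022 -624.001  231.333] yaw_y -73.73824865463962 q7 -12.04879543792371 f [ 0.171 -0.195 -0.361] gf 0.0 op 1.0021771883873767
shift cm [ 53.966 -24.676   8.133]
rotvec 67.5 [ 0.     0.    -2.465]
rotvec 247.5 [ 0.    -0.     0.677]
```

drive_tool(targets="4.1 -1.9 0 0 0 0;4.1 -1.9 0 0 0 0;4.1 -1.9 0 0 0 0;4.1 -1.9 0 0 0 0;4.1 -1.9 0 0 0 0;4.1 -1.9 0 0 0 0;4.1 -1.9 0 0 0 0;4.1 -1.9 0 0 0 0", grip=5)

```text
t: 1.7
position: [455.6, -385.0, 231.6]
tool_rot: [[0.96, 0.28, 0.0], [0.28, -0.96, -0.001], [0.0, 0.001, -1.0]]
wrist_force: [1.2, -0.6, -0.1]
opening: 0.585
grasp_force: 0.0
```

drive_tool(targets="4.1 -1.9 0 0 0 0;4.1 -1.9 0 0 0 0;4.1 -1.9 0 0 0 0;4.1 -1.9 0 0 0 0;0 0 0 0 0 -0.145;0 0 0 0 0 -0.145;0 0 0 0 0 -0.145;0 0 0 0 0 -0.145")

```text
t: 2.5
position: [590.6, -267.2, 231.2]
tool_rot: [[0.645, 0.764, -0.0], [0.764, -0.645, -0.0], [-0.0, 0.0, -1.0]]
wrist_force: [0.6, -0.9, 0.3]
opening: 0.588
grasp_force: 0.0
```

drive_tool(targets="0 0 0 0 0 -0.145;0 0 0 0 0 -0.145;0 0 0 0 0 -0.145;0 0 0 0 0 -0.145;0 0 0 0 0 -0.145;0 0 0 0 0 -0.145;0 0 0 0 0 -0.145;0 0 0 0 0 -0.145")

```text
t: 3.3
position: [590.5, -267.5, 231.4]
tool_rot: [[-0.443, 0.897, 0.0], [0.897, 0.443, -0.0], [-0.0, -0.0, -1.0]]
wrist_force: [0.7, -0.7, -0.4]
opening: 0.582
grasp_force: 0.0
```

drive_tool(targets="0 0 0 0 0 -0.145;0 0 0 0 0 -0.145;0 0 0 0 0 -0.145;0 0 0 0 0 -0.145;0 0 0 0 0 -0.145;0 0 0 0 0 0")

```text
t: 3.9
position: [590.4, -267.6, 231.0]
tool_rot: [[-0.924, 0.382, -0.0], [0.382, 0.924, 0.001], [0.0, 0.001, -1.0]]
wrist_force: [0.7, -0.5, -0.8]
opening: 0.589
grasp_force: 0.0
```

```bash
python3 - <<'E'
from h import *
plan((631,-236,150),67.5)
E
```

```text
t 3.9 p [ 590.383 -267.597  231.007] yaw_y 67.53689278204354 q7 62.22774497043675 f [ 0.705 -0.515 -0.815] gf 0.0 op 0.588649670746449
shift cm [-2.549  4.467  8.102]
rotvec 67.5 [ 0.001 -0.     0.001]
rotvec 247.5 [ 0.001  0.001 -3.141]
```

drive_tool(targets="-1.3 2.2 2.7 0 0 0;-1.25 2.27 2.7 0 0 0;0 0 2.7 0 0 0;0 0 1.5 0 0 0;0 0 1.5 0 0 0;0 0 0 0 0 0;0 0 0 0 0 0")

```text
t: 4.6
position: [631.2, -236.6, 120.9]
tool_rot: [[-0.923, 0.384, 0.001], [0.384, 0.923, -0.0], [-0.001, -0.0, -1.0]]
wrist_force: [-0.2, 0.3, 0.5]
opening: 0.58
grasp_force: 0.0
```

```bash
python3 - <<'E'
from h import *
plan((631,-236,72),67.5)
cs=[capture("scene"),capture("top")]
a=cs[0]["color"][200:290,150:270,::-1];b=cs[1]["color"][120:220,370:490,::-1]
cv2.imwrite("pics/k1.png",np.hstack([cv2.resize(a,(400,300),interpolation=2),cv2.resize(b,(400,333),interpolation=2)[:300]]))
E
```

```text
t 4.6 p [ 631.23  -236.615  120.931] yaw_y 67.38874662293578 q7 55.28886313323452 f [-0.164  0.273  0.529] gf 0.0 op 0.5801785088308031
shift cm [0.048 0.048 4.893]
rotvec 67.5 [-0.     0.001 -0.002]
rotvec 247.5 [0.001 0.    3.14 ]
```

View pics/k1.png

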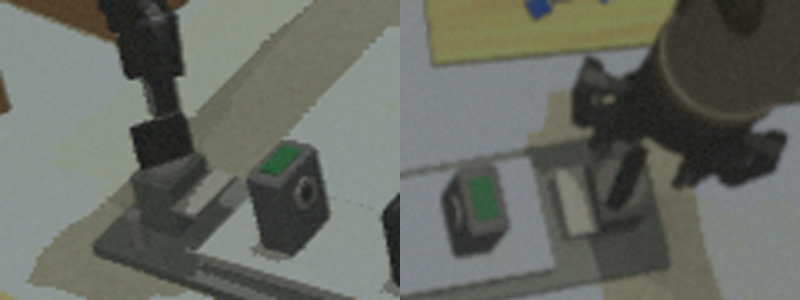

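The left crop shows the fingers above the knob block (165,150). In the right crop the grip bar (625,175) lies below the gripper. Descending and closing.

drive_tool(targets="0.05 0.05 1.6 0 0 0;0 0 1.6 0 0 0;0 0 1.4 0 0 0;0 0 0 0 0 0;0 0 0 0 0 0")

```text
t: 5.2
position: [630.5, -234.8, 73.4]
tool_rot: [[-0.924, 0.383, -0.001], [0.383, 0.924, 0.001], [0.002, 0.0, -1.0]]
wrist_force: [-0.1, 0.2, -0.0]
opening: 0.582
grasp_force: 0.0
```

drive_tool(targets="0 0 0 0 0 0;0 0 0 0 0 0;0 0 0 0 0 0;0 0 0 0 0 0;0 0 0 0 0 0;0 0 0 0 0 0", grip=0, squeeze=40)

```text
t: 5.8
position: [631.2, -235.8, 75.1]
tool_rot: [[-0.924, 0.383, 0.001], [0.383, 0.924, -0.001], [-0.001, -0.001, -1.0]]
wrist_force: [-1.9, -1.2, 5.1]
opening: 0.13
grasp_force: 42.0
```

drive_tool(targets="0 0 0 0 0 0.1;0 0 0 0 0 0.1;0 0 0 0 0 0.1;0 0 0 0 0 0.1;0 0 0 0 0 0")

```text
t: 6.3
position: [631.6, -235.2, 75.1]
tool_rot: [[-0.701, 0.713, 0.001], [0.713, 0.701, -0.001], [-0.002, 0.0, -1.0]]
wrist_force: [-0.6, -0.6, 4.7]
opening: 0.133
grasp_force: 41.9
```

drive_tool(targets="0 0 0 0 0 0.1;0 0 0 0 0 0.1;0 0 0 0 0 0.1;0 0 0 0 0 0.1;0 0 0 0 0 0.1;0 0 0 0 0 0.08;0 0 0 0 0 0;0 0 0 0 0 0")

```text
t: 7.1
position: [632.4, -234.8, 75.1]
tool_rot: [[-0.2, 0.98, 0.003], [0.98, 0.2, 0.0], [-0.001, 0.003, -1.0]]
wrist_force: [3.2, 0.1, 4.8]
opening: 0.131
grasp_force: 42.0
```

```bash
cat > lev.py <<'E'
from h import *
plan((631,-236,75),11.1)
for n in("scene","top"):
    c=capture(n);p=pts(c);u=np.array([-.1925,.981]);v=np.array([.981,.1925])
    off=5.4 if n=="scene" else 0
    o=np.array([596.8+off,-74.5]);d=p[...,:2]-o;s=d@u;w=d@v
    z=p[...,2]
    m=(abs(w)<40)&(s>-128)&(s<75)&(abs(z-44)<14)
    f=np.c_[s[m],w[m],np.ones(m.sum())];k=z[m]
    g=np.ones(len(k),bool)
    for i in range(6):
        x=np.linalg.lstsq(f[g],k[g],rcond=None)[0];g=abs(f@x-k)<1.5
    e=(abs(w)<25)&(s<-100)&(s>-118)&(abs(z-42)<8); l=(abs(w)<15)&(s<-128)&(s>-143)&(abs(z-44)<8)
    print(n,"deck slope",x,g.sum(),"free end z",np.median(z[e]),e.sum(),"ledge",np.median(z[l]),l.sum())
E
python3 lev.py
```

```text
t 7.1 p [ 632.408 -234.822   75.141] yaw_y 11.565153066063827 q7 3.638059279952399 f [3.15  0.081 4.768] gf 41.97801053524017 op 0.13137240462584898
shift cm [-0.087 -0.162  0.014]
rotvec 11.1 [0.003 0.001 0.008]
rotvec 191.1 [-0.001  0.005 -3.133]
scene deck slope [ 0.     0.003 44.392] 705 free end z 43.76417523618687 74 ledge 44.35560697320693 45
top deck slope [ 0.    -0.001 45.186] 816 free end z 45.172167233390155 120 ledge 45.26584886680587 76
```

Deck level (slope 0.000 in both cameras). Release, lift, go to the bar.

drive_tool(targets="0 0 0 0 0 0;0 0 0 0 0 0;0 0 0 0 0 0;0 0 -1 0 0 0;0 0 -3 0 0 0;0 0 -4 0 0 0;0 0 -4 0 0 0;0 0 -2 0 0 0", grip=5.5)

```text
t: 8.0
position: [632.5, -235.0, 219.1]
tool_rot: [[-0.197, 0.98, 0.005], [0.98, 0.197, -0.001], [-0.002, 0.004, -1.0]]
wrist_force: [0.7, 0.3, 0.2]
opening: 0.644
grasp_force: 0.0
```

```bash
python3 lev.py; python3 - <<'E'
from h import *
plan((473,301,215),74.6)
E
```

```text
t 8.0 p [ 632.507 -234.968  219.118] yaw_y 11.37879988074692 q7 8.159144120530812 f [0.707 0.281 0.203] gf 0.0 op 0.6435961528412443
shift cm [-0.039 -0.231 14.411]
rotvec 11.1 [0.004 0.002 0.005]
rotvec 191.1 [-0.004  0.007 -3.137]
scene deck slope [ 0.003  0.    44.378] 684 free end z 44.029390766301674 72 ledge 44.18538584676594 50
top deck slope [ 0.002 -0.004 45.248] 807 free end z 44.878029371252524 118 ledge 44.92149517523262 73
t 8.1 p [ 633.161 -235.209  219.29 ] yaw_y 11.36126054136117 q7 8.121231837420959 f [ 0.387  0.167 -0.561] gf 0.0 op 0.6487464976027156
shift cm [55.726 -5.142  0.198]
rotvec 74.6 [ 0.003  0.007 -1.104]
rotvec 254.6 [ 0.007 -0.004  2.038]
```

drive_tool(targets="4.6 -0.4 0 0 0 0;4.6 -0.4 0 0 0 0;4.6 -0.4 0 0 0 0;4.6 -0.4 0 0 0 0;4.6 -0.4 0 0 0 0;4.6 -0.4 0 0 0 0;4.6 -0.4 0 0 0 0;4.6 -0.4 0 0 0 0")

```text
t: 8.9
position: [525.7, 120.5, 213.7]
tool_rot: [[-0.197, 0.98, -0.001], [0.98, 0.197, -0.001], [-0.0, -0.001, -1.0]]
wrist_force: [0.6, 0.4, -0.4]
opening: 0.643
grasp_force: 0.0
```

drive_tool(targets="4.6 -0.4 0 0 0 0;4.6 -0.4 0 0 0 0;4.6 -0.4 0 0 0 0;4.6 -0.4 0 0 0 0;0 0 0 0.003 0.007 -0.138;0 0 0 0 0 -0.138;0 0 0 0 0 -0.138;0 0 0 0 0 -0.138")

```text
t: 9.7
position: [474.5, 296.3, 213.5]
tool_rot: [[-0.686, 0.727, -0.006], [0.727, 0.686, 0.005], [0.008, -0.001, -1.0]]
wrist_force: [-0.9, -0.0, -0.6]
opening: 0.643
grasp_force: 0.0
```

drive_tool(targets="0 0 0 0 0 -0.138;0 0 0 0 0 -0.138;0 0 0 0 0 -0.138;0 0 0 0 0 -0.138;0 0 0 0 0 0;0 0 0 0 0 0")

```text
t: 10.3
position: [474.8, 296.2, 213.7]
tool_rot: [[-0.963, 0.269, -0.006], [0.269, 0.963, 0.006], [0.007, 0.004, -1.0]]
wrist_force: [0.4, -0.2, 0.4]
opening: 0.645
grasp_force: 0.0
```

```bash
python3 lev.py|tail -2; python3 - <<'E'
from h import *
plan((473,301,120),74.6)
print(np.array(env.sense()["tool_rot"]))
for n in("scene","top"):
    c=capture(n);p=pts(c)
    for lab,xr,yr,zr in (("knob",(540,700),(-300,-200),(88,110)),("lamp",(540,700),(-90,40),(90,115)),("meter",(540,700),(-200,-90),(90,115))):
        m=(p[...,0]>xr[0])&(p[...,0]<xr[1])&(p[...,1]>yr[0])&(p[...,1]<yr[1])&(p[...,2]>zr[0])&(p[...,2]<zr[1])
        print(n,lab,cv2.minAreaRect(p[m][:,:2].astype(np.float32)),np.median(p[m][:,2]))
E
```

```text
scene deck slope [ 0.002 -0.01  44.606] 692 free end z 44.40197651154915 71 ledge 44.35266990745049 55
top deck slope [ 0.    -0.008 45.154] 832 free end z 45.05855085968483 116 ledge 46.02432478954324 73
t 10.4 p [475.051 296.422 214.066] yaw_y 74.45066404749005 q7 9.394759953623279 f [ 0.088 -0.864  0.292] gf 0.0 op 0.6467863528649208
shift cm [0.26  0.349 9.41 ]
rotvec 74.6 [ 0.004 -0.006 -0.003]
rotvec 254.6 [-0.01  -0.006  3.139]
[[-0.963  0.268 -0.005]
 [ 0.268  0.963  0.006]
 [ 0.006  0.004 -1.   ]]
scene knob ((634.2479858398438, -235.6746368408203), (14.709872245788574, 42.694034576416016), 11.963907241821289) 98.59345612458219
scene lamp ((591.0676879882812, -9.541139602661133), (54.104034423828125, 51.734886169433594), 11.767520904541016) 109.1452601532223
scene meter ((612.588623046875, -125.99921417236328), (51.858333587646484, 35.587913513183594), 10.44021224975586) 108.22435912800779
top knob ((629.3064575195312, -236.6658935546875), (13.831001281738281, 41.372947692871094), 11.778203964233398) 100.13281217572637
top lamp ((584.7940063476562, -12.630813598632812), (51.18970489501953, 53.451942443847656), 9.986329078674316) 110.84584189964505
top meter ((606.8850708007812, -127.27825927734375), (50.330108642578125, 33.384429931640625), 13.049104690551758) 110.33264751994989
```

drive_tool(targets="0.2 0.4 3 0.004 -0.006 -0.003;0 0 3 0 0 0;0 0 3 0 0 0;0 0 0 0 0 0")

```text
t: 10.9
position: [472.2, 299.1, 121.0]
tool_rot: [[-0.965, 0.263, -0.005], [0.263, 0.965, -0.003], [0.004, -0.005, -1.0]]
wrist_force: [-0.4, 0.7, 0.0]
opening: 0.642
grasp_force: 0.0
```

```bash
python3 - <<'E'
from h import *
plan((473.3,301,52),74.6)
print(np.array(env.sense()["tool_rot"]))
cs=[capture("scene"),capture("top")]
a=cs[0]["color"][250:350,365:485,::-1];b=cs[1]["color"][180:280,150:270,::-1]
cv2.imwrite("pics/k2.png",np.clip(np.hstack([cv2.resize(a,(400,333),interpolation=2),cv2.resize(b,(400,333),interpolation=2)])*1.4,0,255).astype(np.uint8))
E
```

```text
t 10.9 p [472.234 299.124 120.97 ] yaw_y 74.73985328501195 q7 4.313160590863699 f [-0.448  0.657  0.02 ] gf 0.0 op 0.6419372313831367
shift cm [-0.081  0.241  6.896]
rotvec 74.6 [-0.005 -0.004  0.002]
rotvec 254.6 [ 0.006 -0.007 -3.139]
[[-0.965  0.263 -0.005]
 [ 0.263  0.965 -0.003]
 [ 0.004 -0.005 -1.   ]]
```

View pics/k2.png

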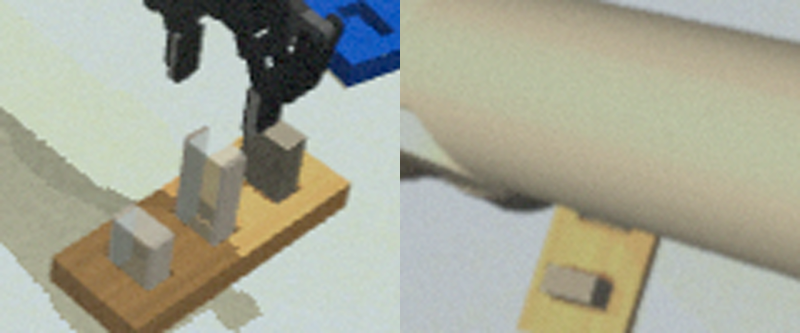

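The two fingertips (180,75 and 258,135 left crop) straddle the tall bar's top (213,145) across its frosted faces. Descend.

drive_tool(targets="-0.05 0.15 2 0 0 0;0 0 2 0 0 0;0 0 2 0 0 0;0 0 0.9 0 0 0;0 0 0 0 0 0;0 0 0 0 0 0")

```text
t: 11.6
position: [475.0, 302.9, 55.3]
tool_rot: [[-0.965, 0.262, -0.0], [0.262, 0.965, 0.001], [0.001, 0.001, -1.0]]
wrist_force: [-0.0, -0.4, 1.3]
opening: 0.646
grasp_force: 0.0
```

drive_tool(targets="0 0 0 0 0 0;0 0 0 0 0 0;0 0 0 0 0 0;0 0 0 0 0 0;0 0 0 0 0 0", grip=2.5, squeeze=25)

```text
t: 12.1
position: [475.6, 303.0, 56.1]
tool_rot: [[-0.965, 0.263, 0.001], [0.263, 0.965, 0.001], [-0.001, 0.001, -1.0]]
wrist_force: [-0.8, -0.3, 5.6]
opening: 0.421
grasp_force: 30.0
```

drive_tool(targets="0 0 0 0 0 0;0 0 -1 0 0 0;0 0 -2 0 0 0;0 0 -3 0 0 0;0 0 -3 0 0 0;0 0 -3 0 0 0;0 0 -3 0 0 0;0 0 0 0 0 0", squeeze=40)

```text
t: 12.9
position: [476.5, 304.7, 210.6]
tool_rot: [[-0.965, 0.262, 0.006], [0.262, 0.965, 0.004], [-0.005, 0.006, -1.0]]
wrist_force: [-0.2, 0.4, -1.0]
opening: 0.411
grasp_force: 41.3
```

```bash
python3 - <<'E'
from h import *
plan((601.3,-74.4,205),10.95)
E
```

```text
t 12.9 p [476.514 304.683 210.619] yaw_y 74.79955722489176 q7 8.6605687494299 f [-0.179  0.391 -1.022] gf 41.33485436439514 op 0.4113177136657447
shift cm [-21.979 -33.313   0.474]
rotvec 10.95 [0.008 0.001 1.114]
rotvec 190.95 [-0.001  0.009 -2.027]
```

Weight (about 1.4 N) is on the wrist, so the bar is up. Transfer, then turn.

drive_tool(targets="-2.2 -3.33 0 0 0 0;-2.2 -3.33 0 0 0 0;-2.2 -3.33 0 0 0 0;-2.2 -3.33 0 0 0 0;-2.2 -3.33 0 0 0 0;-2.2 -3.33 0 0 0 0;-2.2 -3.33 0 0 0 0;-2.2 -3.33 0 0 0 0")

```text
t: 13.7
position: [574.6, -2.7, 205.2]
tool_rot: [[-0.965, 0.263, -0.001], [0.263, 0.965, 0.0], [0.001, -0.0, -1.0]]
wrist_force: [0.2, 0.4, -1.6]
opening: 0.416
grasp_force: 41.2
```

drive_tool(targets="-2.2 -3.33 0 0 0 0;-2.2 -3.33 0 0 0 0;0 0 0 0.004 0 0.139;0 0 0 0 0 0.139;0 0 0 0 0 0.139;0 0 0 0 0 0.139;0 0 0 0 0 0.139;0 0 0 0 0 0.139")

```text
t: 14.5
position: [599.2, -76.6, 205.0]
tool_rot: [[-0.449, 0.894, -0.002], [0.894, 0.449, -0.003], [-0.002, -0.004, -1.0]]
wrist_force: [-0.1, 0.9, -1.8]
opening: 0.416
grasp_force: 41.2
```

drive_tool(targets="0 0 0 0 0 0.139;0 0 0 0 0 0.139;0 0 0 0 0 0;0 0 0 0 0 0")

```text
t: 14.9
position: [599.5, -76.5, 205.1]
tool_rot: [[-0.196, 0.981, -0.002], [0.981, 0.196, -0.004], [-0.003, -0.003, -1.0]]
wrist_force: [-0.5, -0.4, -2.2]
opening: 0.416
grasp_force: 41.3
```

```bash
cat > pic.py <<'E'
from h import *
import sys
plan((601.3,-74.4,114),10.95)
print(np.array(env.sense()["tool_rot"]))
cs=[capture("scene"),capture("top")]
np.savez("l_scene.npz",**cs[0]);np.savez("l_top.npz",**cs[1])
a=cs[0]["color"][190:290,180:300,::-1];b=cs[1]["color"][110:230,330:474,::-1]
cv2.imwrite(f"pics/{sys.argv[1]}.png",np.clip(np.hstack([cv2.resize(a,(400,333),interpolation=2),cv2.resize(b,(400,333),interpolation=2)])*1.4,0,255).astype(np.uint8))
for n,c in zip(("scene","top"),cs):
    for r in place_of(n,"bar_center")[:2]: print(n,round(r["confidence"],2),np.array(r["centre"]),ray(c,r["centre"],env.sense()["position"][2]-8))
p=pts(cs[0]);z=env.sense()["position"][2]
m=(abs(p[...,0]-601)<45)&(abs(p[...,1]+74)<30)&(p[...,2]>max(60,z-46))&(p[...,2]<z-4)
q=p[m];print(len(q)); 
if len(q)>8: print("bar lower pts",cv2.minAreaRect(q[:,:2].astype(np.float32)),q.min(0),q.max(0))
E
python3 pic.py p1
```

```text
t 14.9 p [599.516 -76.532 205.148] yaw_y 11.28884158812749 q7 -8.598408365563971 f [-0.501 -0.408 -2.155] gf 41.265199184417725 op 0.4160089770223795
shift cm [0.203 0.24  9.114]
rotvec 10.95 [-0.003  0.003  0.006]
rotvec 190.95 [-0.005 -0.004 -3.136]
[[-0.196  0.981 -0.002]
 [ 0.981  0.196 -0.004]
 [-0.003 -0.003 -1.   ]]
scene 0.69 [251.5 218.6] [596.282 -77.208 197.016]
top 0.57 [220.5 219.3] [494.57  247.817 197.005]
top 0.4 [374.3 171.4] [599.168 -75.091 197.005]
253
bar lower pts ((601.4503173828125, -66.72032165527344), (20.273235321044922, 41.08220672607422), 72.5906753540039) [578.817 -82.07  159.025] [619.782 -60.828 200.741]
```

View pics/p1.png

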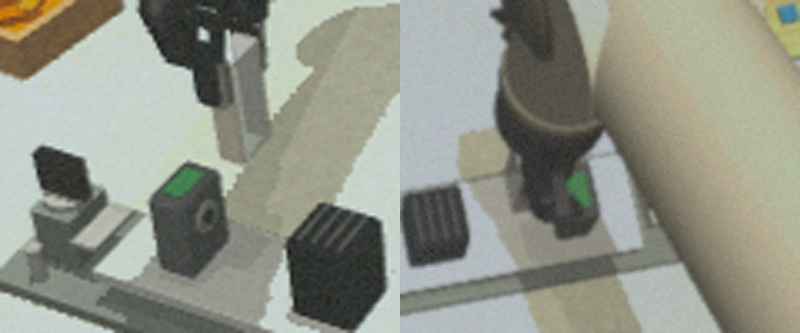

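The bar hangs between meter (190,220) and lamp (335,265), gripped on its frosted edges. Lower it in two steps, then measure it against the housings in the same camera.

drive_tool(targets="0.15 0.2 2 -0.002 0.002 0.005;0 0 2 0 0 0;0 0 2 0 0 0;0 0 2 0 0 0;0 0 1 0 0 0;0 0 0 0 0 0;0 0 0 0 0 0")

```text
t: 15.8
position: [602.0, -74.7, 115.7]
tool_rot: [[-0.187, 0.982, 0.001], [0.982, 0.187, -0.001], [-0.001, 0.001, -1.0]]
wrist_force: [-0.4, 0.3, -1.7]
opening: 0.419
grasp_force: 41.3
```

```bash
python3 pic.py p2; python3 - <<'E'
from h import *
u=np.array([-.190,.982]);v=np.array([.982,.190])
c=np.load("l_scene.npz");p=pts(c);o=np.array([602.9,-73.7])
d=p[...,:2]-o;s=d@u;w=d@v;z=p[...,2]
zb=env.sense()["position"][2]-48
print("expected bottom",zb)
for lo in range(int(zb)-8,int(zb)+60,6):
    m=(abs(s)<24)&(abs(w)<40)&(z>=lo)&(z<lo+6)
    if m.sum()>3: print(lo,m.sum(),"s",np.percentile(s[m],[2,50,98]),"w",np.percentile(w[m],[2,50,98]), "+x face s",np.percentile(s[m&(w>12)],[2,98]) if (m&(w>12)).sum()>3 else "")
for lab,a,b in(("lamp",38,95),("meter",-95,-38)):
    m=(s>a)&(s<b)&(abs(w)<28)&(z>60)&(z<100);print(lab,np.percentile(s[m],[1,99]),np.percentile(w[m],[1,99]))
E
```

```text
t 15.8 p [602.046 -74.667 115.697] yaw_y 10.798016837759837 q7 -13.153112518608822 f [-0.376  0.262 -1.746] gf 41.277891397476196 op 0.4188665211262056
shift cm [ 0.04  -0.068  0.17 ]
rotvec 10.95 [ 0.001  0.001 -0.003]
rotvec 190.95 [ 0.001 -0.001  3.139]
[[-0.187  0.982  0.001]
 [ 0.982  0.187 -0.001]
 [-0.001  0.001 -1.   ]]
scene 0.89 [253.1 251.4] [603.535 -79.13  108.366]
scene 0.46 [258.1 267. ] [636.51  -32.997 108.366]
top 0.47 [368.5 183.3] [597.765 -71.634 108.244]
216
bar lower pts ((603.5382080078125, -64.60259246826172), (20.45113754272461, 40.873050689697266), 73.22966766357422) [581.02  -79.938  70.896] [621.551 -58.754 112.087]
expected bottom 68.24365905497682
66 19 s [-7.931  8.851 11.   ] w [-13.27    9.488  16.77 ] +x face s [-8.626  9.534]
72 28 s [-6.218  9.346 11.877] w [-13.437  11.524  17.183] +x face s [-6.902  7.942]
78 33 s [-5.143 10.065 12.036] w [-18.366  10.91   18.054] +x face s [-6.194 11.007]
84 30 s [-6.191  9.289 12.154] w [-19.112  10.215  17.947] +x face s [-6.705  9.323]
90 36 s [-7.236  9.133 11.967] w [-15.637  10.234  17.51 ] +x face s [-7.59   9.942]
96 31 s [-6.589  9.544 12.094] w [-16.127  11.461  17.666] +x face s [-6.803 10.117]
102 33 s [-6.396  9.693 11.609] w [-17.379  12.408  18.54 ] +x face s [-6.662 11.173]
108 27 s [ 1.021 10.358 11.547] w [-17.486   2.972  18.05 ] +x face s [-0.549 11.383]
114 23 s [-5.213  9.78  12.338] w [-14.978   9.794  24.767] +x face s [-6.155 11.284]
120 37 s [-3.406 10.017 12.597] w [-22.663   2.679  28.139] +x face s [-6.941 11.331]
126 43 s [-7.468  9.219 11.888] w [-20.833  18.118  30.703] +x face s [-7.954 11.281]
lamp [41.508 90.602] [-22.351  25.243]
meter [-69.193 -38.396] [-20.329  25.436]
```

View pics/p2.png

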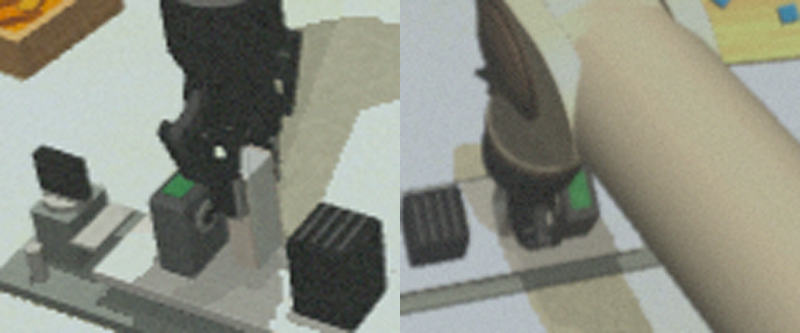

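The bar is upright, centred to about 1–2 mm between lamp (crop 335,265) and meter (190,225). Final trim.

drive_tool(targets="-0.1 0 0.17 0 0 0;0 0 0 0 0 0;0 0 0 0 0 0;0 0 0 0 0 0;0 0 0 0 0 0")

```text
t: 16.5
position: [601.8, -75.9, 113.4]
tool_rot: [[-0.187, 0.982, 0.0], [0.982, 0.187, -0.001], [-0.001, 0.0, -1.0]]
wrist_force: [0.9, 0.0, -1.8]
opening: 0.413
grasp_force: 41.3
```

```bash
python3 - <<'E'
from h import *
plan((601.3,-74.4,114),10.95)
u=np.array([-.190,.982]);v=np.array([.982,.190])
c=capture("scene");p=pts(c);o=np.array([602.9,-73.7])
d=p[...,:2]-o;s=d@u;w=d@v;z=p[...,2]
m=(abs(s)<16)&(abs(w)<20)&(z>52)&(z<108)
print(np.percentile(s[m],[2,98]),np.percentile(w[m],[2,98]),np.sort(z[m])[:12])
m=(abs(w)<40)&(s>-120)&(s<-75)&(abs(z-44)<8);print("free end",np.median(z[m]),m.sum())
m=(abs(w)<40)&(s>20)&(s<75)&(abs(z-44)<8);print("lamp end",np.median(z[m]),m.sum())
m=(abs(w)<15)&(s<-128)&(s>-143)&(abs(z-44)<8);print("ledge",np.median(z[m]))
E
```

```text
t 16.5 p [601.762 -75.851 113.445] yaw_y 10.774335163570603 q7 -13.172243386436365 f [ 0.939  0.039 -1.762] gf 41.27957761287689 op 0.41258499786668357
shift cm [ 0.151 -0.018 -0.056]
rotvec 10.95 [ 0.     0.001 -0.003]
rotvec 190.95 [ 0.001 -0.     3.139]
[-9.172 11.476] [-17.858  17.793] [63.885 64.443 64.854 65.258 65.425 65.901 66.057 66.947 67.103 67.753
 67.767 67.791]
free end 44.26426157921799 214
lamp end 44.52891890896586 196
ledge 43.819325570165006
```

Bar underside is at about 65–66 mm, it is centred, and the deck is level. Handing in.

```bash
python3 -c "
from station import env
print(env.hand_in())"
```

```text
the job is handed in; nothing more can be done
None
```

I levelled the checker deck, then lifted the tallest glass bar by its frosted faces; the arm is holding it upright midway between lamp and meter, and I handed the job in at about 16.6 s (no verdict returned). By my camera readings, the deck is level to within about 0.5 mm, the bar is centred to about 1–2 mm and its underside is about 66 mm above the table.

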